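# Set the stirring speed with the inner of two concentric knobs

### The arm

A 7-joint arm with a two-finger parallel gripper is mounted at the origin on the work surface. World frame = base frame: x ahead of the robot, y to its left, z up, the work surface at z = 0. Lengths are in m, angles in rad, forces in N, time in s.
With the tool pointing down it reaches from about 0.4 to 0.875 m from the base axis. Payload 6.5 kg.
Tool frame: the origin (TCP) lies between the finger pads; the fingertips stand 19 mm ahead of it and the grasp point (between the pads) is the TCP; z points along the fingers, y is the direction in which the jaws open and shut (so a half turn about z gives the same grasp; the last joint's range is limited). The gripper opens to 85 mm and grips with 20 to 120 N. Pads are 22 mm wide; open, the fingers measure 114 mm over their backs; the gripper's body (76 mm by 85 mm) begins 54 mm behind the grasp point. The pads swing forward as they close: fully open they stand 13 mm farther back than shut.
Start: joints at [1.05, 0.536, -0.004, 1.538, 0.003, 1.067, -0.071], TCP at [0.286, -0.584, 0.25] pointing down, gripper open.
Joint ranges: [-2.7, 2.7], [-0.37, 2.16], [-1.27, 1.26], [0.24, 2.4], [-1.31, 4.45], [0.19, 1.91], [-2.76, 2.76]. Speed limits (rad/s): [2.39, 2.39, 3.14, 3.14, 3.14, 3.14, 3.14].

### API

Orientations are given as a unit quaternion [w, x, y, z].
In Python, from rig import * gives the robot as it stands. The module is installed in compiled form; this text tells all that it offers.
- The arm moves only by the shell command python3 -m pendant 'ROWS'. ROWS is JSON, a list of rows, each an object of numbers: "jaw": the opening, from 0 (shut) to 1 (fully open); "dx", "dy", "dz": the shift along the tool's x, y, z in cm; "turn": the turn about the tool's z in degrees. In form: [{"jaw": .., "dx": .., "dy": .., "dz": .., "turn": ..}, ...]. A call has 1 to 10 rows; each row is the pose to reach, as a shift and turn from the pose commanded when the call began, along the tool's axes at that moment; what a row does not reach only later rows make up. A row lasts 1/8 s, in which the tool goes at most 62.5 mm and 10.7 degrees, less where a joint would pass 70% of its speed; a pose out of reach is approached as far as the arm can. A call with a gripper value outside its range is refused whole. The fingers move at their own pace and stop on an object; the grip force is fixed at half the most. Time passes only in rows, so rows that repeat a pose let the fingers close. It gives the time, the measured TCP pose, the force and the opening at its end, in the units of the state.
- sense(): the state, without advancing time (a new reading comes with each control period).
- grab_frame(name): name is "scene" or "side" or "wrist"; returns (picture, depth): 420x560x3 uint8, red, green, blue; 420x560 float32, m along the optical axis (not along the pixel's ray), 0 where there is no reading.
- get_calibration(name): a dict with "vertical_fov" (degrees; the focal length in pixels is half the picture's height over the tangent of half this angle, whatever the lens; pixels are square), "cx", "cy" (the principal point, pixels), "origin" and "attitude" of the camera in the world; the wrist camera has in their place "T_tool_cam" (4x4, takes a point from camera to tool coordinates, whose origin is the TCP and whose axes are the flange's). Camera axes: x right, y up, looking along -z (the intrinsics and any distortion apply to the point x, -y, -z); pixel columns grow to the right and rows downward; lengths in m; the calibration is good to about 2 mm. A picture is of the moment at which its call begins: read the wrist's pose just before it. get_calibration takes no time and is no camera call.
- hand_in(): hands the job in, once; it reports no verdict.
The state is a dict: "time": time; "joint_positions": joint angles; "qvel": joint speeds; "tau": joint torques, N m; "tool_pos": TCP position; "tcp_rot": TCP orientation; "wrist_force": force on the tool from outside, world axes, zero at the start; "ft_torque": the same for the moment, N m; "finger_gap": finger opening in m.
Only numpy, scipy, OpenCV 4.12 (cv2) and the standard library are available. Lean on these libraries where they do the work, as an engineer would, in place of code of your own. Each camera call takes 0.05 s, during which the arm holds its last target.

### The job

On the magnetic stirrer in the chemical store, set the stirring speed: turn the inner pointer knob, the tall narrow one standing in the middle of the wide ring, until its pointed end points at the one long thick mark on the deck. The wide outer ring below it is the heat setting: it must stay as it is. The appliance with a single knob and no ring is a hotplate and not part of the job.

Things in the scene. Friction and masses are not known exactly. Their poses are not given: they have to be found in the camera images.
- inner_knob (a joint): Angle (rad) of the inner pointer knob about its upright axis: 0 = pointed end exactly at the long mark; grows clockwise seen from above. Starts between -1.35 and -0.65, so it must turn clockwise. No click or stop at the mark (range -2 to 2); turns with 0.05 N m and stays where left.
- inner_grip (a point): Grip point on the inner knob's axis, 100 mm above the table: a black bar 16 mm thick, 44 mm long (middle 28 mm flat-sided), top 13 mm above this point, underside 17 mm below, on a neck 16 mm wide. One end pointed (white line on top), one rounded. x axis: along the bar to the pointed end, turning with it. Ring top 27 mm below this point.
- outer_notch (a point): Short white line on the top of the outer ring (heat), 30 mm from the axis shared with the inner knob. Grey plastic ribbed ring, 71 mm across, 16 mm thick, top 73 mm above the table; turns separately with 0.08 N m. Away from the robot, 57 mm from the axis, begins the stirrer's square plate, 75 mm high, with a beaker on it (to 160 mm high).
- long_mark (a point): Middle of the long thick black mark on the deck (55 mm high) of the white stirrer box (150 x 260 mm, fixed), 50 mm from the knob's axis: 20 mm long, 5 mm wide, 2 mm high, pointing at the axis. The other scale marks are thin and only 7 mm long.

How it is judged:
By the outcome, as a careful person would: the job done as asked, in the order asked, and still so for the second after the job is handed in, with the robot touching nothing.
It also fails if it takes over 32 s, if anything falls off the work surface, if the arm or the gripper's body presses on something with over 40 N, if the wrist force passes 120 N, or if a joint passes its speed limit or range.

## Working session

There is one attempt and no reset: what is moved stays moved. The work goes in short steps, Python scripts to look and compute and a shell command to move; the robot and the scene stay as the last step left them, time stands still between calls to the robot, and variables do not carry over. Pictures are saved under pics/ and viewed, and the job is handed in when it is done.

```bash
mkdir -p pics
python3 - <<'E'
from rig import *
import cv2,numpy as np
s=sense();print(s['time'],s['tool_pos'],s['tcp_rot'],s['finger_gap'])
for n in ['scene','side','wrist']:
    c=get_calibration(n);print(n,c)
    p,d=grab_frame(n);cv2.imwrite(f'pics/{n}0.png',p[:,:,::-1]);np.savez(f'{n}0.npz',p=p,d=d)
E
```

```text
0.0 [ 0.2852386  -0.58342185  0.24942795] [-8.14383639e-04  9.74252690e-01  2.25457241e-01 -2.57418406e-04] 0.08587461169748527
scene {'vertical_fov': 53.49757545342816, 'cx': 276.50951446747354, 'cy': 210.7972651198946, 'origin': array([ 0.90256506, -0.12021959,  0.62476912]), 'attitude': array([0.73113017, 0.24620285, 0.19389367, 0.60600171])}
side {'vertical_fov': 46.20334705334991, 'cx': 290.82834750302413, 'cy': 214.87974114958269, 'origin': array([0.24806849, 0.5681835 , 0.61767345]), 'attitude': array([-0.20148134, -0.09661718,  0.41736992,  0.88083639])}
wrist {'vertical_fov': 65.70121298558982, 'cx': 282.163458519591, 'cy': 207.08124038332565, 'T_tool_cam': array([[ 4.59212397e-04,  9.46907385e-01,  3.21506133e-01,
         8.24324274e-02],
       [ 9.99999815e-01, -5.63294182e-04,  2.30711334e-04,
         5.93896702e-04],
       [ 3.99564801e-04,  3.21505968e-01, -9.46907468e-01,
        -1.23572685e-01],
       [ 0.00000000e+00,  0.00000000e+00,  0.00000000e+00,
         1.00000000e+00]])}
```

View pics/scene0.png

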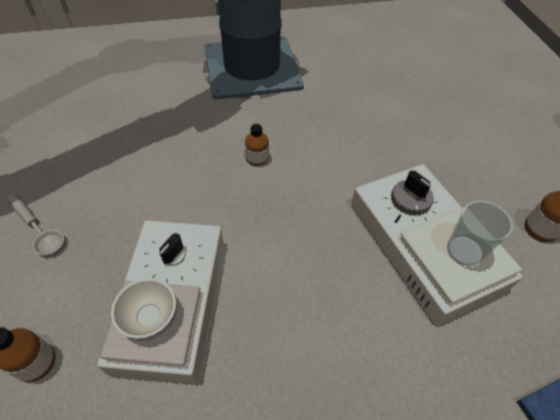

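View pics/side0.png

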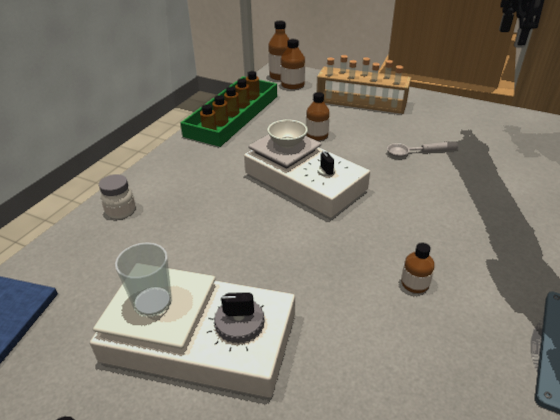

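View pics/wrist0.png

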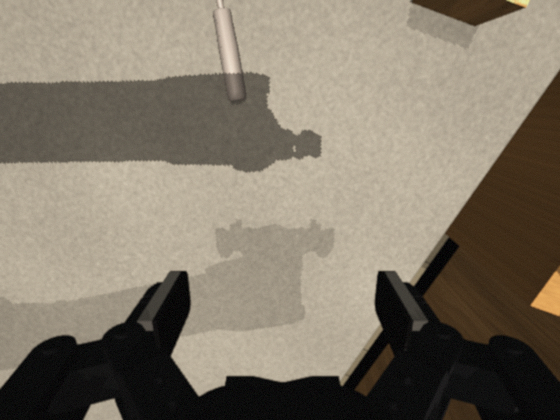

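The stirrer with the ring sits at about (414,192) in the scene view and (238,315) in the side view. The other box, with a bowl, is the hotplate. I'll enlarge these crops next.

```bash
cat > h.py <<'E'
import numpy as np,cv2
from scipy.spatial.transform import Rotation as R
from rig import get_calibration
def cam(n,tp=None,tq=None):
    c=get_calibration(n)
    f=210/np.tan(np.radians(c['vertical_fov'])/2)
    if n=='wrist':
        T=np.array(c['T_tool_cam']); Rt=R.from_quat(tq,scalar_first=True).as_matrix()
        return f,c['cx'],c['cy'],Rt@T[:3,3]+tp,Rt@T[:3,:3]
    return f,c['cx'],c['cy'],c['origin'],R.from_quat(c['attitude'],scalar_first=True).as_matrix()
def ray(C,u,v):
    f,cx,cy,o,M=C
    return o,M@np.array([(u-cx)/f,-(v-cy)/f,-1.])
def onz(C,u,v,z):
    o,d=ray(C,u,v); return o+d*(z-o[2])/d[2]
def proj(C,P):
    f,cx,cy,o,M=C
    q=M.T@(np.array(P)-o); return cx+f*q[0]/-q[2], cy-f*q[1]/-q[2]
E
python3 - <<'E'
from h import *
a=cv2.imread('pics/scene0.png')[150:250,340:480];b=cv2.imread('pics/side0.png')[270:370,170:310]
cv2.imwrite('pics/c1.png',np.hstack([cv2.resize(x,(400*7//5,400),interpolation=cv2.INTER_CUBIC)[:, :] for x in (a,)]))
cv2.imwrite('pics/c2.png',cv2.resize(b,(560,400),interpolation=cv2.INTER_CUBIC))
E
```

```text
(no output)
```

View pics/c1.png

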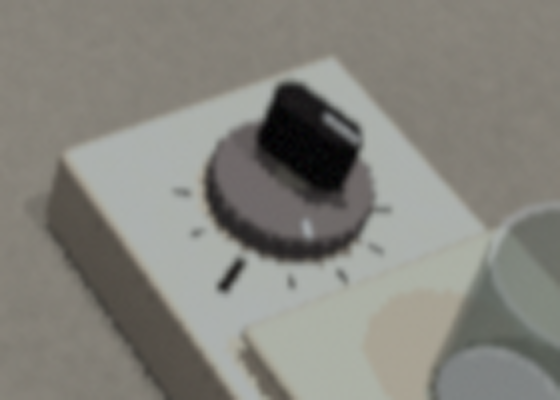

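View pics/c2.png

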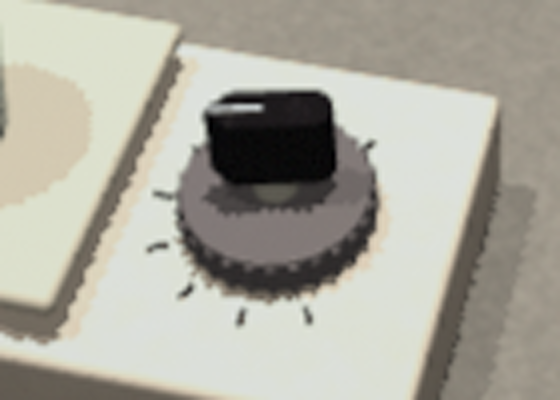

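The scene crop shows the knob's white line running from (421,178) to (430,184). The long mark is at (398,219) and the ring notch at (417,207). In the side view the bar top is centred near (237,296).

Run:
```python
from h import *
S=cam('scene');D=cam('side')
s=lambda x,y:(340+(x-1.5)/4,150+(y-1.5)/4)
d=lambda x,y:(170+(x-1.5)/4,270+(y-1.5)/4)
print('mark',onz(S,*s(231,275),.057),'ends',onz(S,*s(242,261),.057),onz(S,*s(222,290),.057))
print('notch',onz(S,*s(307,229),.073))
print('line sc',onz(S,*s(325,112),.113),onz(S,*s(358,138),.113))
print('line sd',onz(D,*d(264,107),.113),onz(D,*d(209,112),.113), 'top c sd',onz(D,*d(269,104),.113))
# ring top ellipse extremes scene: via hsv mask on ring; extremes by eye
print('ring L/R sc',onz(S,*s(208,183),.07),onz(S,*s(374,190),.07))
print('ring L/R sd',onz(D,*d(178,197),.07),onz(D,*d(378,190),.07))
```

```text
mark [0.54348626 0.16513413 0.057     ] ends [0.53741446 0.1723652  0.057     ] [0.55011829 0.15863759 0.057     ]
notch [0.53693445 0.1969907  0.073     ]
line sc [0.50808585 0.20454738 0.113     ] [0.52359392 0.21227849 0.113     ]
line sd [0.50935097 0.20134423 0.113     ] [0.52487017 0.2112702  0.113     ] top c sd [0.50851415 0.19946514 0.113     ]
ring L/R sc [0.50395852 0.16632374 0.07      ] [0.52035638 0.23519352 0.07      ]
ring L/R sd [0.53746142 0.2187562  0.07      ] [0.47597274 0.18570517 0.07      ]
```

The measurements agree with the sizes given. The axis is near (0.508, 0.2005), the mark lies 50 mm from it at about -45°, and the pointer is at about +29°, so the turn is about 74° clockwise. To stay inside joint 7's range I'll grip a half turn round, with tool x near 209°. I'll move over the knob in two calls.

```bash
python3 -m pendant '[{"jaw":1,"dx":4,"dy":-4.4,"dz":-3,"turn":-10},{"jaw":1,"dx":8,"dy":-8.8,"dz":-3,"turn":-20},{"jaw":1,"dx":12,"dy":-13.3,"dz":-3,"turn":-30},{"jaw":1,"dx":16,"dy":-17.7,"dz":-3,"turn":-40},{"jaw":1,"dx":20,"dy":-22.1,"dz":-3,"turn":-50},{"jaw":1,"dx":24,"dy":-26.6,"dz":-3,"turn":-60},{"jaw":1,"dx":28,"dy":-31,"dz":-3,"turn":-70},{"jaw":1,"dx":32,"dy":-35.6,"dz":-3,"turn":-80},{"jaw":1,"dx":36,"dy":-40,"dz":-3,"turn":-90},{"jaw":1,"dx":40,"dy":-44.6,"dz":-3,"turn":-100}]'
cat > go.py <<'E'
from rig import *
import numpy as np,sys
from scipy.spatial.transform import Rotation as R
x,y,z,yaw=map(float,sys.argv[1:])
s=sense();M=R.from_quat(s['tcp_rot'],scalar_first=True).as_matrix()
d=M.T@(np.array([x,y,z])-s['tool_pos'])*100
cy=np.degrees(np.arctan2(M[1,0],M[0,0]))
print('d cm',d.round(2),'yaw now',cy.round(2),'turn',((-(yaw-cy)+180)%360-180).round(2),'down',M[:,2].round(4),s['joint_positions'].round(2),s['time'],s['wrist_force'].round(1),s['finger_gap'])
E
python3 go.py .508 .2005 .26 209
```

```text
time: 1.4
tool_pos: [0.4491, -0.006, 0.2804]
tcp_rot: [0.0, 0.451, 0.892, -0.0]
wrist_force: [3.1, -0.1, -0.3]
finger_gap: 0.0854
d cm [13.14 16.98  2.03] yaw now 126.35 turn -82.65 down [ 5.e-04 -5.e-04 -1.e+00] [ 0.48  0.21 -0.63  1.98  0.15  1.    0.41] 1.4 [ 3.1 -0.1 -0.3] 0.0853856879476591
```

```bash
python3 -m pendant '[{"jaw":1,"dx":3.3,"dy":4.2,"dz":0,"turn":-10},{"jaw":1,"dx":6.6,"dy":8.4,"dz":0.5,"turn":-20},{"jaw":1,"dx":9.9,"dy":12.7,"dz":1,"turn":-30},{"jaw":1,"dx":13.1,"dy":17,"dz":2,"turn":-40},{"jaw":1,"dx":13.1,"dy":17,"dz":2,"turn":-50},{"jaw":1,"dx":13.1,"dy":17,"dz":2,"turn":-60},{"jaw":1,"dx":13.1,"dy":17,"dz":2,"turn":-70},{"jaw":1,"dx":13.1,"dy":17,"dz":2,"turn":-80},{"jaw":1,"dx":13.1,"dy":17,"dz":2,"turn":-82.6},{"jaw":1,"dx":13.1,"dy":17,"dz":2,"turn":-82.6}]'
python3 - <<'E'
from h import *
from rig import *
s=sense();p,d=grab_frame('wrist');np.savez('w1.npz',p=p,d=d,tp=s['tool_pos'],tq=s['tcp_rot']);cv2.imwrite('pics/w1.png',p[:,:,::-1])
print(s['time'],s['tool_pos'],s['joint_positions'].round(2))
E
python3 go.py .508 .2005 .26 209
```

```text
time: 2.65
tool_pos: [0.5092, 0.1982, 0.26]
tcp_rot: [-0.0, -0.247, 0.969, 0.0]
wrist_force: [0.4, 0.7, -0.2]
finger_gap: 0.0854
2.65 [0.50917289 0.19816649 0.25998077] [ 0.26  0.52 -0.95  1.77  0.47  1.1   1.21]
d cm [-0.    0.25  0.01] yaw now -151.41 turn -0.41 down [-4.e-04 -1.e-04 -1.e+00] [ 0.26  0.52 -0.95  1.77  0.47  1.1   1.21] 2.7 [-0.5 -0.2 -0.1] 0.08558852178443875
```

View pics/w1.png

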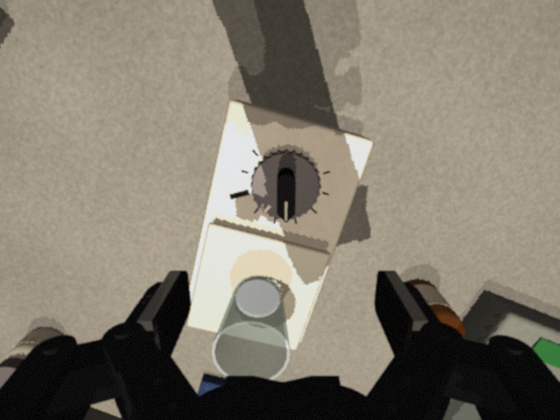

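The wrist view shows the knob upright at (286,193) with its white line pointing down at (286,211). The mark is at (239,194) and the beaker is well below them.

Run:
```python
from h import *
p=cv2.imread('pics/w1.png')[135:235,215:355];cv2.imwrite('pics/w1c.png',cv2.resize(p,(784,560),interpolation=cv2.INTER_CUBIC))
```

```text
(no output)
```

View pics/w1c.png

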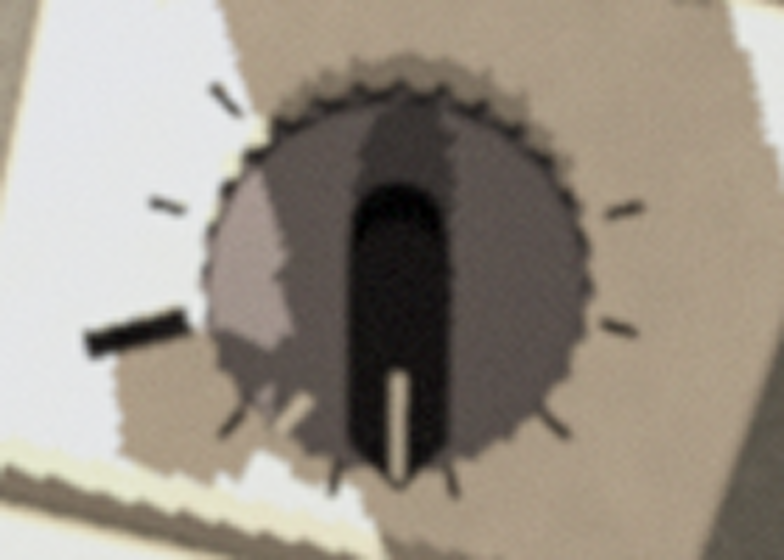

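Run:
```python
from h import *
w=np.load('w1.npz');W=cam('wrist',w['tp'],w['tq']);S=cam('scene')
c=lambda x,y:(215+(x+.5)/5.6-.5,135+(y+.5)/5.6-.5)
P=lambda x,y,z:onz(W,*c(x,y),z)[:2]
ang=lambda v:np.degrees(np.arctan2(v[1],v[0]))
m=P(137,333,.057);m1=P(88,343,.057);m2=P(186,321,.057)
a,b=P(398,372,.113),P(398,480,.113)
tip=P(398,488,.113);n=P(295,414,.073)
r=[P(210,265,.072),P(582,265,.072),P(398,95,.072)]
axr=(r[0]+r[1])/2
print('mark',m,np.linalg.norm(m1-m2),'dir',ang(m1-m2));print('line',a,b,ang(b-a),'tip',tip)
u=(b-a)/np.linalg.norm(b-a);ax=tip-.022*u
print('axis from tip',ax,'ring',axr,np.linalg.norm(r[0]-r[1]),'notch',n)
for A in (ax,axr,np.array([.508,.2005])):print(A,'mark',ang(m-A),np.linalg.norm(m-A),'notch',ang(n-A),np.linalg.norm(n-A))
```

```text
mark [0.54246282 0.1645549 ] 0.018968551035776018 dir -48.3399150992032
line [0.51050263 0.20191554] [0.52628945 0.2106062 ] 28.832830452839687 tip [0.52748444 0.21126405]
axis from tip [0.50821177 0.20065442] ring [0.5045641  0.19875285] 0.06547805723184963 notch [0.53728949 0.19595524]
[0.50821177 0.20065442] mark -46.505109570309855 0.04976253700859283 notch -9.180067571037943 0.02945497667667927
[0.5045641  0.19875285] mark -42.0615402781503 0.05104716834675957 notch -4.886183483238316 0.03284475313346824
[0.508  0.2005] mark -46.20605225563532 0.04979695351875625 notch -8.820070966900714 0.029639986911097385
```

```bash
python3 - <<'E'
from h import *
w=np.load('w1.npz');W=cam('wrist',w['tp'],w['tq'])
A=np.array([.508,.2006])
for uv,z in [((258,297),.08),((251,352),.16),((251,321),.16),((213,352),.16)]:
    q=onz(W,*uv,z);print(uv,q,np.linalg.norm(q[:2]-A))
E
python3 go.py .508 .2006 .103 208.8
```

```text
(258, 297) [0.6298336  0.23368549 0.08      ] 0.12624608742833596
(251, 352) [0.63044958 0.23355021 0.16      ] 0.1268054290230618
(251, 321) [0.60213006 0.21919794 0.16      ] 0.09594973793543497
(213, 352) [0.64599523 0.20504024 0.16      ] 0.13806664953637623
d cm [-0.02  0.26 15.71] yaw now -151.41 turn -0.21 down [-4.e-04 -1.e-04 -1.e+00] [ 0.26  0.52 -0.95  1.77  0.47  1.1   1.21] 2.7 [-0.5 -0.2 -0.1] 0.08558852178443875
```

The beaker's near wall is 96 mm from the axis, so there is clearance. Descending with the jaws half open.

```bash
python3 -m pendant '[{"jaw":0.5,"dx":0,"dy":0.26,"dz":2,"turn":-0.2},{"jaw":0.5,"dx":0,"dy":0.26,"dz":6,"turn":-0.2},{"jaw":0.5,"dx":0,"dy":0.26,"dz":10,"turn":-0.2},{"jaw":0.5,"dx":0,"dy":0.26,"dz":13,"turn":-0.2},{"jaw":0.5,"dx":0,"dy":0.26,"dz":14.7,"turn":-0.2},{"jaw":0.5,"dx":0,"dy":0.26,"dz":15.7,"turn":-0.2},{"jaw":0.5,"dx":0,"dy":0.26,"dz":15.7,"turn":-0.2}]'
python3 go.py .508 .2006 .103 208.8
python3 - <<'E'
from h import *
from rig import *
s=sense();p,d=grab_frame('wrist');cv2.imwrite('pics/w2.png',p[:,:,::-1])
E
```

```text
time: 3.58
tool_pos: [0.508, 0.2008, 0.1031]
tcp_rot: [-0.0, -0.249, 0.968, 0.0]
wrist_force: [0.3, -0.7, 0.0]
finger_gap: 0.0426
d cm [ 0.01 -0.02  0.01] yaw now -151.14 turn 0.06 down [-2.e-04 -1.e-04 -1.e+00] [ 0.13  0.72 -0.79  1.88  0.69  0.84  1.05] 3.575 [ 0.3 -0.7  0. ] 0.04264022946142489
```

View pics/w2.png

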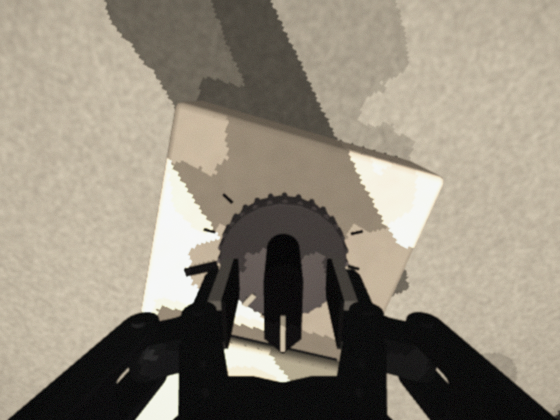

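The bar at (283,290) is centred between the fingers, and the tips are clear above the ring. Closing now.

```bash
python3 -m pendant '[{"jaw":0.3},{"jaw":0.1},{"jaw":0},{"jaw":0},{"jaw":0},{"jaw":0}]'
python3 go.py .508 .2006 .103 208.8
```

```text
d cm [ 0.05 -0.02  0.07] yaw now -151.14 turn 0.06 down [ 7.e-04  4.e-04 -1.e+00] [ 0.13  0.72 -0.8   1.88  0.69  0.84  1.05] 3.625 [-0.1  0.3 -0.3] 0.04285376675042453invalid input at $[0]: expected keys jaw, dx, dy, dz, turn
```

```bash
python3 -m pendant '[{"jaw":0.3,"dx":0,"dy":0,"dz":0,"turn":0},{"jaw":0.1,"dx":0,"dy":0,"dz":0,"turn":0},{"jaw":0,"dx":0,"dy":0,"dz":0,"turn":0},{"jaw":0,"dx":0,"dy":0,"dz":0,"turn":0},{"jaw":0,"dx":0,"dy":0,"dz":0,"turn":0},{"jaw":0,"dx":0,"dy":0,"dz":0,"turn":0}]'
python3 go.py .508 .2006 .103 208.8
```

```text
time: 4.38
tool_pos: [0.5084, 0.2013, 0.1043]
tcp_rot: [0.001, -0.249, 0.968, 0.0]
wrist_force: [-0.9, 0.3, 6.0]
finger_gap: 0.0153
d cm [ 0.07 -0.04  0.13] yaw now -151.14 turn 0.06 down [ 1.3e-03  6.0e-04 -1.0e+00] [ 0.13  0.72 -0.8   1.88  0.69  0.84  1.05] 4.375 [-0.9  0.3  6. ] 0.015296181741306284
```

The knob is gripped with a 15.3 mm gap. I'll turn most of the way clockwise, 68°, and then look.

```bash
python3 -m pendant '[{"jaw":0,"dx":0,"dy":0,"dz":0,"turn":6},{"jaw":0,"dx":0,"dy":0,"dz":0,"turn":14},{"jaw":0,"dx":0,"dy":0,"dz":0,"turn":22},{"jaw":0,"dx":0,"dy":0,"dz":0,"turn":30},{"jaw":0,"dx":0,"dy":0,"dz":0,"turn":38},{"jaw":0,"dx":0,"dy":0,"dz":0,"turn":46},{"jaw":0,"dx":0,"dy":0,"dz":0,"turn":54},{"jaw":0,"dx":0,"dy":0,"dz":0,"turn":62},{"jaw":0,"dx":0,"dy":0,"dz":0,"turn":68},{"jaw":0,"dx":0,"dy":0,"dz":0,"turn":68}]'
python3 go.py .508 .2006 .103 133
python3 - <<'E'
from h import *
from rig import *
s=sense();p,d=grab_frame('wrist');cv2.imwrite('pics/w3.png',p[:,:,::-1]);np.savez('w3.npz',p=p,d=d,tp=s['tool_pos'],tq=s['tcp_rot'])
E
```

```text
time: 5.62
tool_pos: [0.5084, 0.202, 0.1043]
tcp_rot: [0.001, 0.334, 0.942, 0.001]
wrist_force: [-0.9, 3.1, 7.2]
finger_gap: 0.0153
d cm [-0.05 -0.14  0.13] yaw now 140.95 turn 7.95 down [ 0.0017  0.0014 -1.    ] [-0.06  0.63 -0.52  1.89  0.45  0.74  0.05] 5.625 [-0.9  3.1  7.2] 0.015276080126050393
```

View pics/w3.png

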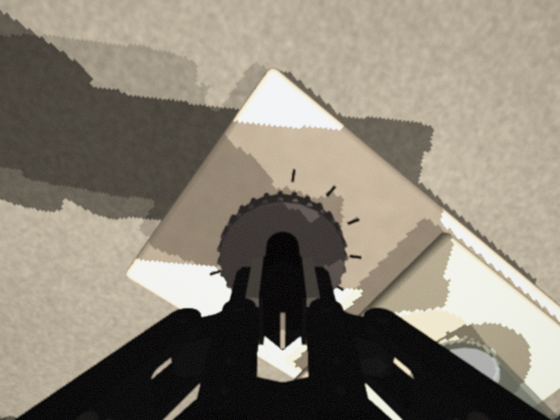

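The knob turns with the gripper and the ring seems not to follow. Next I'll finish the turn with 7.3°, open the jaws, rise and check.

```bash
python3 -m pendant '[{"jaw":0,"dx":0,"dy":0,"dz":0,"turn":4},{"jaw":0,"dx":0,"dy":0,"dz":0,"turn":7.3},{"jaw":0,"dx":0,"dy":0,"dz":0,"turn":7.3},{"jaw":0,"dx":0,"dy":0,"dz":0,"turn":7.3},{"jaw":0.2,"dx":0,"dy":0,"dz":0,"turn":7.3},{"jaw":0.5,"dx":0,"dy":0,"dz":0,"turn":7.3},{"jaw":0.5,"dx":0,"dy":0,"dz":0,"turn":7.3}]'
python3 go.py .508 .2006 .103 133.6
python3 -m pendant '[{"jaw":0.5,"dx":0,"dy":0,"dz":-1,"turn":0},{"jaw":0.5,"dx":0,"dy":0,"dz":-4,"turn":0},{"jaw":0.5,"dx":0,"dy":0,"dz":-8,"turn":0},{"jaw":0.5,"dx":0,"dy":0,"dz":-12,"turn":0},{"jaw":0.5,"dx":0,"dy":0,"dz":-14,"turn":0},{"jaw":0.5,"dx":0,"dy":0,"dz":-14,"turn":0},{"jaw":0.5,"dx":0,"dy":0,"dz":-14,"turn":0}]'
python3 - <<'E'
from h import *
from rig import *
s=sense();p,d=grab_frame('wrist');cv2.imwrite('pics/w4.png',p[:,:,::-1]);np.savez('w4.npz',p=p,d=d,tp=s['tool_pos'],tq=s['tcp_rot'])
q,_=grab_frame('scene');cv2.imwrite('pics/s4.png',cv2.resize(q[150:250,340:480,::-1],(560,400),interpolation=cv2.INTER_CUBIC))
cv2.imwrite('pics/w4c.png',cv2.resize(p[115:255,185:381,::-1],(784,560),interpolation=cv2.INTER_CUBIC))
E
```

```text
time: 6.55
tool_pos: [0.5078, 0.2, 0.103]
tcp_rot: [-0.0, 0.394, 0.919, -0.001]
wrist_force: [-0.5, -0.6, 0.8]
finger_gap: 0.0426
d cm [ 0.03  0.05 -0.  ] yaw now 133.56 turn -0.04 down [-7.e-04 -8.e-04 -1.e+00] [-0.08  0.62 -0.49  1.89  0.43  0.73 -0.06] 6.55 [-0.5 -0.6  0.8] 0.04262774139757102
time: 7.42
tool_pos: [0.5075, 0.2003, 0.2426]
tcp_rot: [-0.0, 0.394, 0.919, -0.001]
wrist_force: [0.2, 0.1, -1.1]
finger_gap: 0.0429
```

View pics/w4c.png

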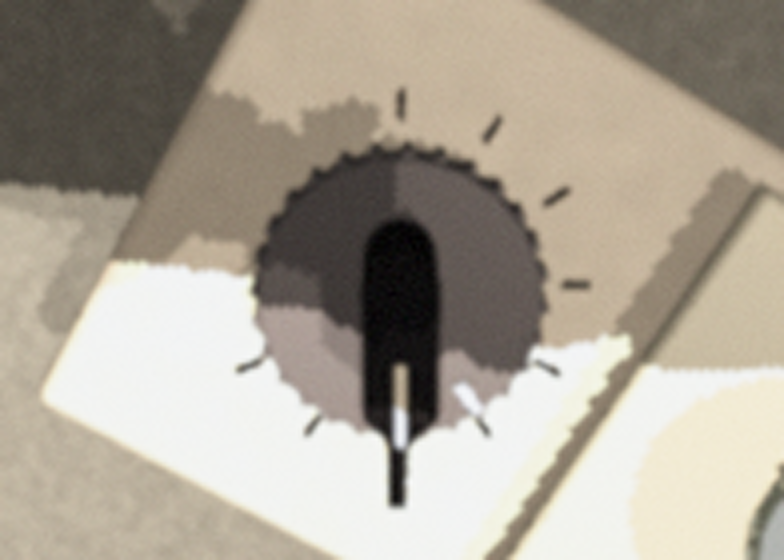

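View pics/s4.png

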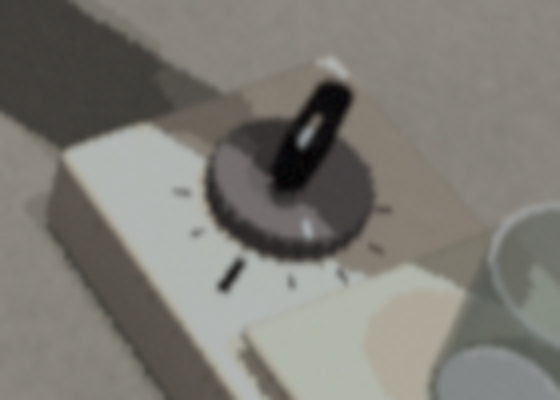

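The pointer now lies almost on the mark: line (401,366)→(400,447), mark end (397,505) in the crop. The scene-view notch is still at (307,229), so the ring hasn't moved. Next I'll measure the remaining angle.

Run:
```python
from h import *
w=np.load('w4.npz');W=cam('wrist',w['tp'],w['tq'])
g=cv2.cvtColor(w['p'],cv2.COLOR_RGB2GRAY).astype(float)
ang=lambda v:np.degrees(np.arctan2(v[1],v[0]))
def cent(v,u0,u1,dark):
    r=g[v,u0:u1]; t=(r.max()-r) if dark else (r-r.min()); t=np.where(t>t.max()*.4,t,0)
    return (t*np.arange(u0,u1)).sum()/t.sum()
L=[];Mk=[]
for v in range(209,225):
    c=cent(v,281,290,False);L.append((c,v))
for v in range(231,240):
    c=cent(v,277,293,True);Mk.append((c,v))
print([round(c,2) for c,_ in L],[round(c,2) for c,_ in Mk])
PL=np.array([onz(W,*q,.113)[:2] for q in L]);PM=np.array([onz(W,*q,.057)[:2] for q in Mk])
def fit(P):
    vx,vy,x,y=cv2.fitLine(P.astype(np.float32),cv2.DIST_L2,0,1e-6,1e-6).ravel();d=np.array([vx,vy]);
    return np.array([x,y]),d*np.sign(d[0])
for n,P in(('line',PL),('mark',PM)):
    c,d=fit(P);print(n,c,ang(d),'perp offset of axis .508,.2006 (mm)',1e3*np.cross(d,np.array([.508,.2006])-c), 'bearing',ang(c-[.508,.2006]))
def P(x,y,z):return onz(W,185+(x+.5)/4-.5,115+(y+.5)/4-.5,z)[:2]
n=P(469,402,.073);print('notch',n,ang(n-[.508,.2006]))
t=P(400,452,.113);print('tip',t, P(400,219,.113),'mid',(t+P(400,219,.113))/2)
# thin scale marks for symmetric axis check
for a in [(401,104),(492,129),(556,196),(575,285),(547,368),(482,425),(314,425),(252,365)]:
    q=P(*a,.056);print(a,q,np.linalg.norm(q-[.508,.2006]),ang(q-[.508,.2006]))
```

```text
[np.float64(284.59), np.float64(284.59), np.float64(284.6), np.float64(284.59), np.float64(284.58), np.float64(284.59), np.float64(284.58), np.float64(284.53), np.float64(284.5), np.float64(284.54), np.float64(284.58), np.float64(284.59), np.float64(284.58), np.float64(284.58), np.float64(284.59), np.float64(285.21)] [np.float64(283.95), np.float64(283.94), np.float64(283.92), np.float64(283.86), np.float64(283.59), np.float64(283.59), np.float64(283.85), np.float64(283.62), np.float64(283.6)]
line [0.51660234 0.19274665] -45.561073 perp offset of axis .508,.2006 (mm) -0.6435356992896009 bearing -42.393942617755
mark [0.54465336 0.16261852] -48.75654 perp offset of axis .508,.2006 (mm) -2.5205363947191364 bearing -46.01947010811406
notch [0.53803715 0.19463377] -11.234352521487244
tip [0.52347966 0.18556691] [0.48912948 0.22148277] mid [0.50630457 0.20352484]
(401, 104) [0.47896757 0.23292825] 0.04345109654174847 131.9254609005848
(492, 129) [0.49862048 0.24356617] 0.04397802530977137 102.31448117960511
(556, 196) [0.52112194 0.24285912] 0.044249506693237003 72.74983723417913
(575, 285) [0.54042616 0.2306743 ] 0.04422577284329782 42.845004385950524
(547, 368) [0.55090773 0.21087162] 0.044120059096551964 13.462605354011874
(482, 425) [0.54991101 0.18870719] 0.04356571511927535 -15.842001491491995
(314, 425) [0.51884683 0.15911027] 0.042884159708328186 -75.34884336099076
(252, 365) [0.49663683 0.16027047] 0.04189978915453073 -105.73561557747824<stdin>:19: DeprecationWarning: Arrays of 2-dimensional vectors are deprecated. Use arrays of 3-dimensional vectors instead. (deprecated in NumPy 2.0)
```

Run:
```python
from h import *
from scipy.optimize import least_squares
w=np.load('w4.npz');W=cam('wrist',w['tp'],w['tq'])
def P(x,y,z):return onz(W,185+(x+.5)/4-.5,115+(y+.5)/4-.5,z)[:2]
px=[(401,104),(492,129),(556,196),(575,285),(547,368),(482,425),(314,425),(252,365)];k=[6,5,4,3,2,1,-1,-2]
Q=np.array([P(*a,.056) for a in px]);k=np.radians(30*np.array(k))
f=lambda p:(np.c_[p[0]+p[2]*np.cos(p[3]+k),p[1]+p[2]*np.sin(p[3]+k)]-Q).ravel()
s=least_squares(f,[.508,.2,.044,-.8]);print(s.x,np.degrees(s.x[3]),np.abs(s.fun).max())
m=P(396.5,480,.057)-s.x[:2];print('mark bearing',np.degrees(np.arctan2(m[1],m[0])),np.linalg.norm(m))
```

```text
[ 0.50875791  0.20130754  0.04323426 -0.8163664 ] -46.774349287226386 0.0003575237824186561
mark bearing -47.172669186374556 0.052347105372638474
```

Measured in the same picture, the mark lies at about -47° (scale fit -46.8°, mark itself -47.2°) and the pointer at -45.6°. I'll regrip and add about 1.4° clockwise.

```bash
python3 go.py .508 .2006 .103 132.2; python3 -m pendant '[{"jaw":0.5,"dx":0,"dy":0,"dz":4,"turn":0},{"jaw":0.5,"dx":0,"dy":0,"dz":8,"turn":0},{"jaw":0.5,"dx":0,"dy":0,"dz":12,"turn":0},{"jaw":0.5,"dx":0,"dy":0,"dz":14,"turn":0},{"jaw":0.3,"dx":0,"dy":0,"dz":14,"turn":0},{"jaw":0,"dx":0,"dy":0,"dz":14,"turn":0},{"jaw":0,"dx":0,"dy":0,"dz":14,"turn":0},{"jaw":0,"dx":0,"dy":0,"dz":14,"turn":0},{"jaw":0,"dx":0,"dy":0,"dz":14,"turn":0}]'
python3 go.py .508 .2006 .103 132.2
```

```text
d cm [-0.03  0.09 13.92] yaw now 133.57 turn 1.37 down [-1.9e-03 -8.0e-04 -1.0e+00] [ 0.    0.43 -0.59  1.8   0.28  1.    0.06] 7.525 [ 0.6 -0.3 -0.1] 0.04284533092799657
time: 8.65
tool_pos: [0.5087, 0.2015, 0.104]
tcp_rot: [0.001, 0.394, 0.919, 0.001]
wrist_force: [3.2, 4.3, -6.1]
finger_gap: 0.0149
d cm [-0.02 -0.12  0.1 ] yaw now 133.58 turn 1.38 down [ 0.0018  0.0014 -1.    ] [-0.08  0.62 -0.5   1.89  0.43  0.73 -0.06] 8.65 [ 3.2  4.3 -6.1] 0.014940636880924367
```

```bash
python3 -m pendant '[{"jaw":0,"dx":0,"dy":0,"dz":0,"turn":0.8},{"jaw":0,"dx":0,"dy":0,"dz":0,"turn":1.4},{"jaw":0,"dx":0,"dy":0,"dz":0,"turn":1.4},{"jaw":0,"dx":0,"dy":0,"dz":0,"turn":1.4},{"jaw":0.2,"dx":0,"dy":0,"dz":0,"turn":1.4},{"jaw":0.5,"dx":0,"dy":0,"dz":0,"turn":1.4},{"jaw":0.5,"dx":0,"dy":0,"dz":0,"turn":1.4}]'
python3 -m pendant '[{"jaw":0.5,"dx":0,"dy":0,"dz":-1,"turn":0},{"jaw":0.5,"dx":0,"dy":0,"dz":-4,"turn":0},{"jaw":0.5,"dx":0,"dy":0,"dz":-8,"turn":0},{"jaw":0.5,"dx":0,"dy":0,"dz":-12,"turn":0},{"jaw":0.5,"dx":0,"dy":0,"dz":-14,"turn":0},{"jaw":0.5,"dx":0,"dy":0,"dz":-14,"turn":0},{"jaw":0.5,"dx":0,"dy":0,"dz":-14,"turn":0}]'
python3 - <<'E'
from h import *
from rig import *
s=sense();p,d=grab_frame('wrist');np.savez('w5.npz',p=p,d=d,tp=s['tool_pos'],tq=s['tcp_rot'])
q,_=grab_frame('scene')
A=cv2.resize(p[115:255,215:355,::-1],(400,400),interpolation=cv2.INTER_CUBIC)
B=cv2.resize(q[150:250,360:460,::-1],(400,400),interpolation=cv2.INTER_CUBIC)
cv2.imwrite('pics/w5c.png',np.hstack([A,B]))
cv2.imwrite('pics/w5d.png',cv2.resize(p[115:255,185:381,::-1],(784,560),interpolation=cv2.INTER_CUBIC))
E
```

```text
time: 9.52
tool_pos: [0.5079, 0.2001, 0.1035]
tcp_rot: [0.0, 0.406, 0.914, -0.0]
wrist_force: [-0.2, -0.6, -0.6]
finger_gap: 0.0425
time: 10.4
tool_pos: [0.5075, 0.2003, 0.2426]
tcp_rot: [-0.0, 0.406, 0.914, -0.001]
wrist_force: [-1.1, -0.5, 0.1]
finger_gap: 0.0425
```

View pics/w5c.png

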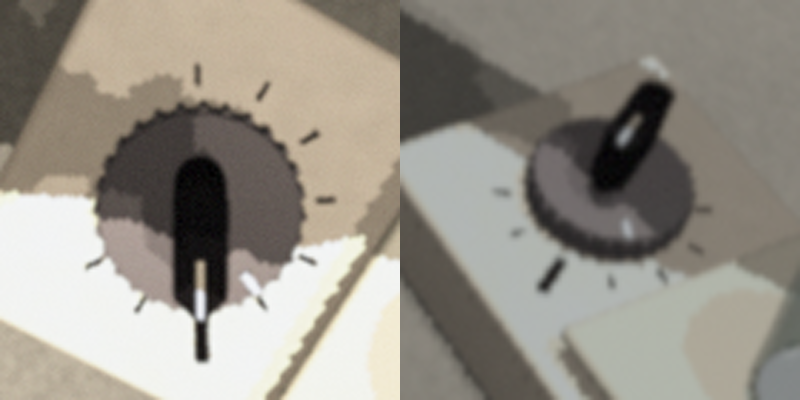

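View pics/w5d.png

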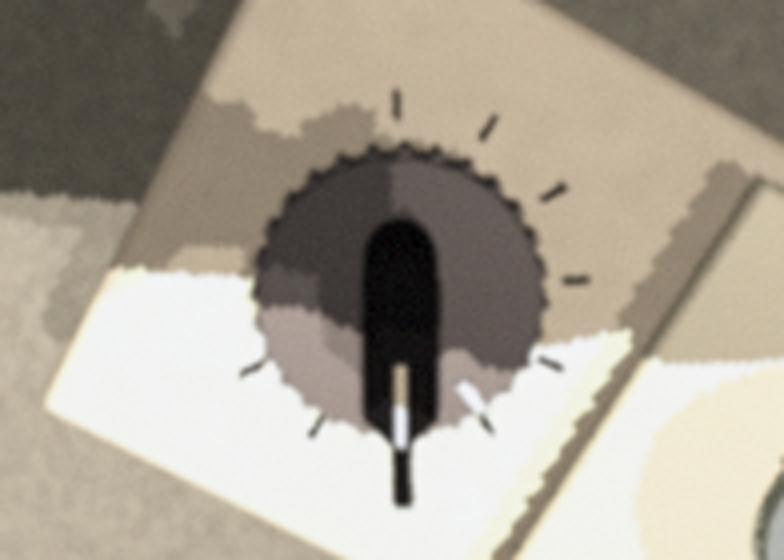

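The pointer now lines up with the mark, tip (400,445) to mark end (402,505). The notch hardly moved in the picture, though, so I need to check whether the ring turned.

Run:
```python
from h import *
from rig import *
from scipy.optimize import least_squares
q,_=grab_frame('scene');sd,_=grab_frame('side')
np.savez('f5.npz',q=q,sd=sd)
a=np.load('scene0.npz')['p']
A=[cv2.resize(x[185:225,395:435,::-1],(390,390),interpolation=cv2.INTER_CUBIC) for x in (a,q)]
b=np.load('side0.npz')['p']
cv2.imwrite('pics/n5.png',np.hstack(A))
B=[]
for n,(x,y) in (('w1',(267,208)),('w4',(302,215)),('w5',(302,215))):
    p=np.load(n+'.npz')['p'];B.append(cv2.resize(p[y-14:y+14,x-14:x+14,::-1],(260,260),interpolation=cv2.INTER_CUBIC))
cv2.imwrite('pics/n5w.png',np.hstack(B))
```

```text
(no output)
```

View pics/n5.png

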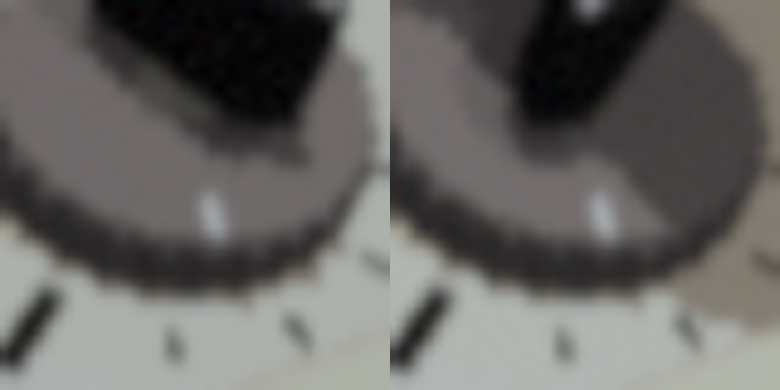

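View pics/n5w.png

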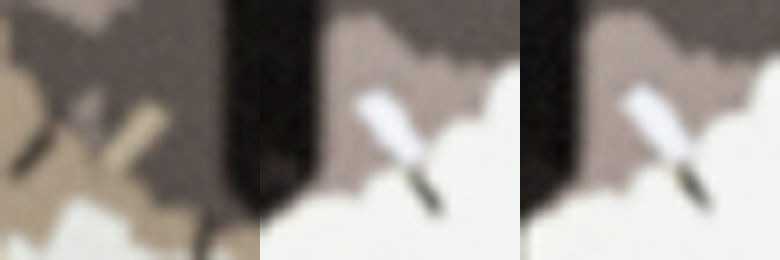

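In the fixed scene camera the notch sits at the same pixels before and after, and it has the same offset from its neighbouring scale mark, so the ring is unmoved. Last comes the numeric pointer check.

Run:
```python
from h import *
from scipy.optimize import least_squares
w=np.load('w5.npz');W=cam('wrist',w['tp'],w['tq'])
g=cv2.cvtColor(w['p'],cv2.COLOR_RGB2GRAY).astype(float)
def cent(v,u0,u1,dark):
    r=g[v,u0:u1]; t=(r.max()-r) if dark else (r-r.min()); t=np.where(t>t.max()*.4,t,0)
    return (t*np.arange(u0,u1)).sum()/t.sum()
L=[(cent(v,281,290,False),v) for v in range(209,224)];M=[(cent(v,277,293,True),v) for v in range(231,240)]
def fit(Q,z):
    P=np.array([onz(W,*q,z)[:2] for q in Q],np.float32);vx,vy,x,y=cv2.fitLine(P,cv2.DIST_L2,0,1e-6,1e-6).ravel()
    return np.degrees(np.arctan2(vy*np.sign(vx),abs(vx))),(x,y)
def P(x,y,z):return onz(W,185+(x+.5)/4-.5,115+(y+.5)/4-.5,z)[:2]
px=[(397,104),(488,127),(553,193),(575,281),(550,364),(486,424),(317,426),(254,367)];k=np.radians(30*np.array([6,5,4,3,2,1,-1,-2]))
Q=np.array([P(*a,.056) for a in px])
f=lambda p:(np.c_[p[0]+p[2]*np.cos(p[3]+k),p[1]+p[2]*np.sin(p[3]+k)]-Q).ravel()
s=least_squares(f,[.508,.2,.044,-.8])
l,_=fit(L,.113);m,c=fit(M,.057);b=np.array(c)-s.x[:2]
print('pointer',l,'mark line',m,'mark bearing',np.degrees(np.arctan2(b[1],b[0])),'scale',np.degrees(s.x[3]),s.x[:2])
```

```text
pointer -47.63811 mark line -46.68568 mark bearing -47.129593287696665 scale -46.90402710505913 [0.50876201 0.201293  ]
```

Run:
```python
from rig import *
print(hand_in(), sense()['time'])
```

```text
the job is handed in; nothing more can be done
the job is handed in; nothing more can be done
```

The inner pointer knob now points at the long mark, and I have handed the job in. I gripped the bar and turned it about 75° clockwise. After checking, I regripped for another 1.4°, then released and rose clear.

**Pointer:** in the last picture it measured -47.6°. The mark came out at -46.7° from its own line, -47.1° from its bearing and -46.9° from the scale fit. The pointer is therefore within about 1° of the mark, and those readings disagree with each other by about half a degree.

**Heat ring:** the notch is at the same pixels in the fixed scene camera before and after. One wrist-camera reading differed by about 2° (-9.2° against -11.2°). I put that down to measurement error, because the notch kept the same offset from its neighbouring scale mark in the last two wrist pictures.

**Limits:** the highest wrist force I read was about 9 N. The last move ended at 10.4 s, and the few camera calls after it add only fractions of a second. `hand_in()` gave no verdict.

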